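Meter out one AA cell

TASK

Press the plunger of the battery dispenser gently all the way down onto its stop, just once and without leaning on it (keep under 24 N), and let it come back up, so that exactly one AA cell rolls out into the catch tray. Then lay that cell down in the empty groove of the bamboo tray, either way round, and leave everything else as it is.

Things in the scene. Friction and masses are not known exactly. Their poses are not given: they have to be found in the camera images.
- dispenser: Battery dispenser fixed to the shelf, white and clear plastic. Origin on the shelf under the stored cells; its x points from plunger to catch tray. White housing with the plunger: x -78 to -16 mm, 78 wide, 62 high. Clear magazine: x -14 to +20, 60 wide, 80 high. Open catch tray: x +20 to +130, 56 wide inside, side walls 22 high, end wall 30 high. More than 24 N on it from the robot damages it.
- plunger (a joint): Plunger travel, m: 0 up at rest, 0.020 down on its stop; reading noisy by about 1 mm. Pressing takes about 2 N at first, rising evenly to about 7 N at the stop; beyond it only the rubber cushion under the head gives, about 8 N per mm, so a clear steepening is felt. It springs back by itself.
- plunger_axis (a point): Point on the plunger's vertical axis, at the housing's top face, 62 mm above the shelf. The steel head is a flat disc 34 mm across on a black rubber cushion, screwed onto a 14 mm stem by an unknown amount: at rest its top is anywhere 43 to 59 mm above this point (not measured: feel for it). The stroke is always 20 mm, until a dark 26 mm flange on the stem meets the housing.
- magazine (a point): Centre of the lowest place in the magazine. Three AA cells lie here along the dispenser's y, one above the other. The plunger drives a pusher that moves the lowest cell up a slight slope; it falls off the ledge only in the last 1.5 mm of the stroke, a shorter stroke lets it roll back. When the plunger comes up the next cell drops down, so each full stroke gives one cell.
- trough (a point): Centre of a dispensed cell once it rests in the shallow cross-groove of the catch tray, 17 mm above the shelf, lying along the dispenser's y. The tray floor beside it is 5 mm below this point, rising 6 degrees to either side; the end wall is 41 mm away, the 80 mm high magazine 65 mm away on the other side.
- cell0_center (a point): Centre of the lowest AA cell, the one to be dispensed. Cylinder, 14.5 mm diameter, 50.5 mm long along its own y (the last 1.5 mm is the small terminal), black with a copper end, 24 g.
- cell1_center (a point): Centre of the second AA cell in the magazine; stays in the dispenser.
- cell2_center (a point): Centre of the third AA cell in the magazine; stays in the dispenser.
- tray: Bamboo tray fixed to the shelf, 90 mm (x) by 130 mm (y), 11 mm high, origin under its middle, z up. Three grooves along x at y = -42, 0 and +42 mm, each 17 mm wide, 58 mm long, 5 mm deep (groove floor 6 mm above the shelf). The middle and +42 grooves each hold an AA cell, the one at -42 is empty.
- groove (a point): The empty groove: the centre of a cell lying in it (13.25 mm above the shelf). Its x runs along the groove, y across.
- traycell0_center (a point): Centre of the AA cell lying in the tray's middle groove.
- traycell1_center (a point): Centre of the AA cell lying in the tray's +42 mm groove.
- cup: Stainless steel cup, loose, 72 mm across, 85 mm high, origin under its middle. Leave alone.
- remote: Red plastic remote control, loose, 155 x 46 x 20 mm, lying along its x. Leave alone.
Not all that is in view belongs to the job. What is shaped like the dispenser but purple or yellow is not meant.

How it is judged (in metres and radians):
On the way, in this order (a step that is already met when the one before it is completed fails the run):
1. the plunger is down on its stop (value of joint plunger above 0.0192 m), for 0.2 s.
2. the plunger is up again and one cell lies in the catch tray (value of joint plunger below 0.003 m and x of cell0_center in the frame of dispenser between 0.06 and 0.12 m and z of cell0_center in the frame of dispenser below 0.03 m), for 0.2 s.
At the end, for the whole second after the job is handed in: the dispensed cell lies still in the empty groove (within 6 mm along, 4 mm across, 3 mm in height, 8 degrees), the plunger is up, the other two cells are in the magazine, the tray's two cells moved less than 8 mm, cup and remote less than 20 mm (x of cell0_center in the frame of groove between -0.006 and 0.006 m and y of cell0_center in the frame of groove between -0.004 and 0.004 m and z of cell0_center in the frame of groove between -0.003 and 0.003 m and angle between the y axis of cell0_center and the x axis of tray, either way round below 0.15 rad and linear speed of cell0 below 0.02 m/s and value of joint plunger below 0.003 m and x of each of cell1_center, cell2_center in the frame of dispenser below 0.012 m and distance of each of traycell0_center, traycell1_center from where it was at the start of the episode below 0.008 m and distance of each of cup, remote from where it was at the start of the episode below 0.02 m); the robot touches nothing.
It fails at once if the robot pushes on the dispenser with more than 24 N (contact force between any of the fingers, the arm and dispenser above 24 N).
It fails at once if a second cell comes out of the dispenser (x of any of cell1_center, cell2_center in the frame of dispenser above 0.025 m).
It fails at once if the robot presses on the bamboo tray with more than 24 N (contact force between any of the fingers, the arm and tray above 24 N).
It fails at once if cup or remote is pushed away or tipped (distance of any of cup, remote from where it was at the start of the episode above 0.03 m or angle between cup's own z axis and vertical above 0.5 rad).
It also fails if it takes over 54 s, if anything falls off the work surface, if the arm or the gripper's body presses on something with over 40 N, if the wrist force passes 120 N, or if a joint passes its speed limit or range.

ROBOT

A 6-joint arm with a two-finger parallel gripper is mounted at the origin on the work surface. World frame = base frame: x ahead of the robot, y to its left, z up, the work surface at z = 0. Lengths are in mm, angles in rad, forces in N, time in s.
With the tool pointing down it reaches from about 425 to 925 mm from the base axis. Payload 12.5 kg.
Tool frame: the origin (TCP) lies midway between the tips of the shut fingers; the grasp point (between the pads) lies 19 mm behind it; z points along the fingers, y is the direction in which the jaws open and shut (so a half turn about z gives the same grasp; the last joint's range is limited). The gripper opens to 85 mm and grips with 20 to 120 N. Pads are 22 mm wide; open, the fingers measure 114 mm over their backs; the gripper's body (76 mm by 85 mm) begins 54 mm behind the grasp point. The pads swing forward as they close: fully open they stand 13 mm farther back than shut.
Start: joints at [1.132, 0.491, 1.559, -0, 1.092, -0.106], TCP at [204.165, 590.73, 231.327] pointing down, gripper open.
Joint ranges: [-3.1, 3.1], [-0.84, 2.19], [0.05, 2.79], [-1.13, 4.28], [0.06, 2.93], [-2.69, 2.69]. Speed limits (rad/s): [2.22, 2.22, 2.79, 3.14, 3.14, 3.14].

INTERFACE

Orientations are given as a unit quaternion [x, y, z, w].
In Python, from bench import sense, camera, hand_in gives the robot as it stands.
- The arm moves only by the tool carry_out, never from a script. Its argument "rows" is a list of rows, each a list of 7 numbers: the shift along the tool's x, y, z in cm, then the turn, a rotation vector about the tool's x, y, z in rad, then the closure, from 0 (fully open) to 1 (shut). In form: [[dx, dy, dz, wx, wy, wz, hand], ...]. A call has 1 to 12 rows; each row shifts and turns the commanded pose from where the row before left it, along the tool's axes as they then stand; what a row does not reach is not made up. A row lasts 1/8 s, in which the tool goes at most 62.5 mm and 10.7 degrees, less where a joint would pass 70% of its speed; a pose out of reach is approached as far as the arm can. A call with a gripper value outside its range is refused whole. The fingers move at their own pace and stop on an object; "newtons" is the grip in N (left out, the last holds). Time passes only in rows, so rows that do not move let the fingers close. It gives the time, the measured TCP pose, the force and the opening at its end, in the units of the state.
- sense(): the state, without advancing time (a new reading comes with each control period).
- camera(name): name is "scene" or "side" or "wrist"; returns a dict with "pixels" (400x640x3 uint8, red, green, blue), "fx", "fy", "cx", "cy" (pixels), "dist" ([k1, k2, p1, p2, k3] as OpenCV has them; the pictures are not rectified), "rvec" (rotation vector, rad) and "tvec" (3), from world to camera coordinates, as OpenCV has them. Camera axes: x right, y down, z forward; pixel columns grow to the right and rows downward; lengths in mm; the calibration is good to about 2 mm. A picture is of the moment at which its call begins. There is no depth.
- hand_in(): hands the job in, once; it reports no verdict.
The state is a dict: "t": time; "joint_pos": joint angles; "qvel": joint speeds; "joint_torque": joint torques, N m; "position": TCP position; "ee_rot": TCP orientation; "wrist_force": force on the tool from outside, world axes, zero at the start; "ft_torque": the same for the moment, N m; "gripper_width": opening from 0.0 (shut) to 1.0 (fully open).
Only numpy, scipy, OpenCV 4.12 (cv2) and the standard library are available. Lean on these libraries where they do the work, as an engineer would, in place of code of your own. Each camera call takes 0.05 s, during which the arm holds its last target. There are 200 camera calls.

## Working session

There is one attempt and no reset: what is moved stays moved. The work goes in short steps, Python scripts to look and compute and a tool call to move; the robot and the scene stay as the last step left them, time stands still between calls to the robot, and variables do not carry over. Pictures are saved under pics/ and viewed, about 8 in all and at most 12, crops included, and the job is handed in when it is done.

Besides the shell and the picture viewer there is one more tool, called after ">>>" by a JSON object that holds its "op" and its "data", one argument or row to a line. carry_out: Moves the arm, as the interface text tells. Its arguments: {"type":"object","properties":{"rows":{"type":"array"},"newtons":{"type":"number"}},"required":["rows"]}

```bash
ls; mkdir -p pics; cat > h.py <<'E'
import numpy as np, cv2
from bench import sense, camera, hand_in
def snap(n,f):
    c=camera(n); cv2.imwrite(f'pics/{f}.png',c['pixels'][:,:,::-1]); 
    np.savez(f'pics/{f}.npz',**{k:np.array(v) for k,v in c.items()}); return c
def load(f): return dict(np.load(f'pics/{f}.npz'))
def ray(c,uv):
    K=np.array([[c['fx'],0,c['cx']],[0,c['fy'],c['cy']],[0,0,1]],float)
    p=cv2.undistortPoints(np.array(uv,float).reshape(-1,1,2),K,np.array(c['dist'],float)).reshape(-1,2)
    R=cv2.Rodrigues(np.array(c['rvec'],float))[0]; t=np.array(c['tvec'],float).ravel()
    d=np.c_[p,np.ones(len(p))]@R; return -R.T@t,d
def onz(c,uv,z):
    o,d=ray(c,uv); return o+d*((z-o[2])/d[:,2])[:,None]
def proj(c,P):
    K=np.array([[c['fx'],0,c['cx']],[0,c['fy'],c['cy']],[0,0,1]],float)
    return cv2.projectPoints(np.array(P,float).reshape(-1,1,3),np.array(c['rvec'],float),np.array(c['tvec'],float),K,np.array(c['dist'],float))[0].reshape(-1,2)
E
python3 - <<'E'
from h import *
a=snap('scene','s0');b=snap('side','d0');snap('wrist','w0')
for n,c in (('s',a),('d',b)): print(n,ray(c,[[320,200]]))
s=sense();print({k:np.round(v,3) for k,v in s.items()})
E
```

```text
pics
s (array([ 972.58885176, -372.35003819,  847.27612175]), array([[-0.43963905,  0.47244862, -0.76394479]]))
d (array([ 338.16761777, -465.3738657 ,  653.47721231]), array([[ 0.21965216,  0.67990377, -0.69971955]]))
{'t': np.float64(0.15), 'joint_pos': array([ 1.132,  0.491,  1.559, -0.   ,  1.092, -0.106]), 'qvel': array([-0.001, -0.003, -0.002,  0.002,  0.003, -0.   ]), 'joint_torque': array([ 2.0000e-03, -6.1870e+01, -2.6169e+01, -0.0000e+00,  3.0000e-03,
        0.0000e+00]), 'position': array([204.068, 590.561, 230.861]), 'ee_rot': array([ 0.166,  0.986, -0.   , -0.   ]), 'wrist_force': array([ 0.571,  0.911, -0.478]), 'ft_torque': array([-0.004, -0.001,  0.026]), 'gripper_width': np.float64(1.001)}
```

View pics/s0.png

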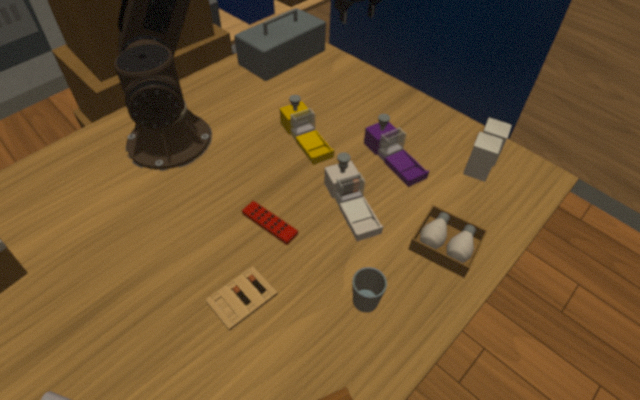

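View pics/d0.png

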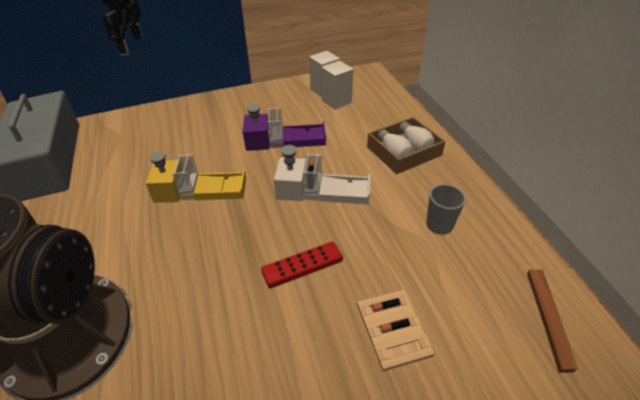

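The white dispenser is at (350,195) in the scene view and (320,180) in the side view. The tray is at (242,297) and (395,328), with its empty groove at the lower left in the scene view and at the bottom in the side view. I'll enlarge these areas.

```bash
python3 - <<'E'
import cv2,numpy as np
s=cv2.imread('pics/s0.png');d=cv2.imread('pics/d0.png')
def cr(i,x,y,w,h): return cv2.resize(i[y:y+h,x:x+w],(400,300),interpolation=cv2.INTER_CUBIC)
a=np.vstack([np.hstack([cr(s,305,150,120,90),cr(d,265,140,120,90)]),np.hstack([cr(s,190,255,120,90),cr(d,340,282,120,90)])])
cv2.imwrite('pics/c1.png',a)
E
```

```text
(no output)
```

View pics/c1.png

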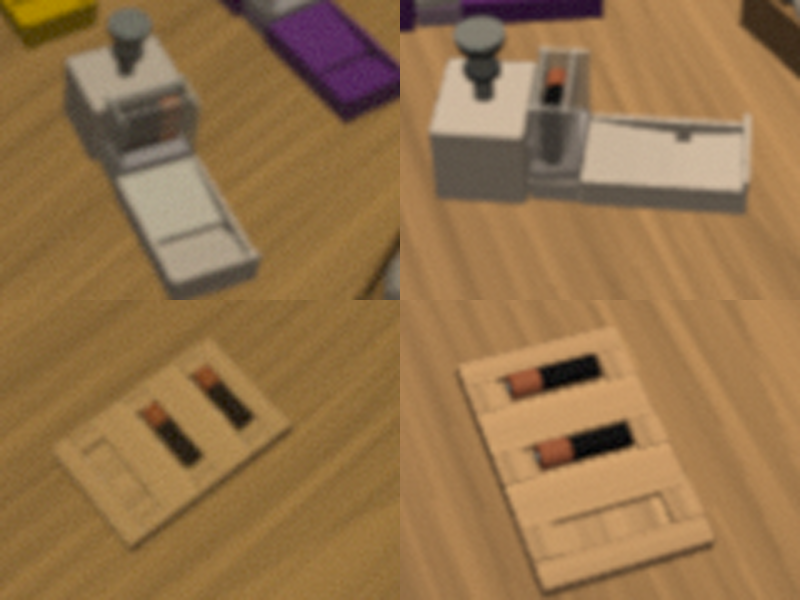

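The crops show the white dispenser with its catch tray and the bamboo tray's corners, and the groove positions agree between the two views. I'll turn the corners into world points.

```bash
python3 - <<'E'
from h import *
s=load('s0');d=load('d0')
np.set_printoptions(precision=1,suppress=True)
S1=lambda p:np.array(p)*.3+[305,150]
D1=lambda p:np.array(p)*.3+[265-120,140]
S2=lambda p:np.array(p)*.3+[190,255-90]
D2=lambda p:np.array(p)*.3+[340,282-90]
D2=lambda p:(np.array(p)-[400,300])*.3+[340,282]
a=onz(d,D2([(460,370),(617,328),(712,545),(545,590)]),11)
b=onz(s,S2([(57,447),(133,547),(290,430),(208,340)]),11)
for n,q in(('side',a),('scene',b)):
    print(n,q[:,:2].tolist(),'c',q.mean(0)); print(np.linalg.norm(np.diff(np.vstack([q,q[:1]]),axis=0),axis=1))
print('cells side',onz(d,D2([(505,387),(600,362),(537,457),(632,432)]),13)); print('cells sc',onz(s,S2([(203,372),(243,422),(150,410),(192,460)]),13))
print('disp side top62',onz(d,D1([(443,62),(535,65),(527,135),(432,132)]),62))
print('disp sc top62',onz(s,S1([(65,62),(160,38),(103,98)]),62))
print('side z0',onz(d,D1([(437,195),(527,200),(745,210)]),0)); print('sc z0',onz(s,S1([(175,297),(257,270)]),0))
print('end top30 side',onz(d,D1([(750,117),(747,182)]),30),'sc',onz(s,S1([(172,283),(258,258)]),30))
print('stem62 side',onz(d,D1([(484,95)]),62),'sc',onz(s,S1([(127,70)]),62))
# plunger head by triangulation
o1,r1=ray(s,S1([(130,24)]));o2,r2=ray(d,D1([(480,35)]))
A=np.c_[r1[0],-r2[0]];t=np.linalg.lstsq(A,o2-o1,rcond=None)[0];print('head',o1+t[0]*r1[0],o2+t[1]*r2[0])
E
```

```text
side [[520.7637425066305, -109.42789432988388], [611.1652437440566, -113.207380663464], [599.4015318644936, -241.71738473532113], [513.6280995496428, -235.07074791722323]] c [ 561.2 -174.9   11. ]
[ 90.5 129.   86.  125.8]
scene [[516.3441142579427, -231.51601331996247], [605.3626417671046, -238.64057596753494], [613.7015817558404, -114.65992234856856], [523.1605501661247, -108.88568621287374]] c [ 564.6 -173.4   11. ]
[ 89.3 124.3  90.7 122.8]
cells side [[ 538.6 -127.8   13. ]
 [ 592.2 -130.6   13. ]
 [ 537.9 -170.5   13. ]
 [ 589.5 -173.8   13. ]]
cells sc [[ 541.1 -128.    13. ]
 [ 588.5 -133.4   13. ]
 [ 538.6 -171.5   13. ]
 [ 586.1 -174.8   13. ]]
disp side top62 [[476.5 267.2  62. ]
 [534.4 243.3  62. ]
 [508.7 177.3  62. ]
 [452.1 200.2  62. ]]
disp sc top62 [[454.1 198.   62. ]
 [488.4 271.   62. ]
 [501.1 191.1  62. ]]
side z0 [[451.6 206.6   0. ]
 [507.6 182.    0. ]
 [641.8 125.3   0. ]]
sc z0 [[636.9 127.6   0. ]
 [664.  189.6   0. ]]
end top30 side [[666.6 179.8  30. ]
 [639.3 121.5  30. ]] sc [[639.2 117.5  30. ]
 [668.6 178.6  30. ]]
stem62 side [[493.4 224.5  62. ]] sc [[493.9 226.1  62. ]]
head [493.7 225.1 112.1] [493.9 224.6 111.5]
```

>>> {"op": "carry_out", "data": {
  "rows": [
    [-3.28,-2.09,0,0,0,0,1],
    [-3.28,-2.09,0,0,0,0,1],
    [-3.28,-2.09,0,0,0,0,1],
    [-3.28,-2.09,0,0,0,0,1],
    [-3.28,-2.09,0,0,0,0,1],
    [-3.28,-2.09,0,0,0,0,1],
    [-3.28,-2.09,0,0,0,0,1],
    [-3.28,-2.09,0,0,0,0,1],
    [-3.28,-2.09,0,0,0,0,1],
    [-3.28,-2.09,0,0,0,0,1],
    [-3.28,-2.09,0,0,0,0,1],
    [-3.28,-2.09,0,0,0,0,1]
  ],
  "newtons": 30
}}

```text
t: 1.65
position: [494.9, 224.0, 231.2]
ee_rot: [0.166, 0.986, 0.0, -0.0]
wrist_force: [-0.3, -0.2, -0.0]
gripper_width: -0.001
```

>>> {"op": "carry_out", "data": {
  "rows": [
    [0,0,0,0,0,0,1],
    [0,0,0,0,0,0,1]
  ]
}}

```text
t: 1.9
position: [493.8, 225.3, 231.1]
ee_rot: [0.166, 0.986, -0.0, -0.0]
wrist_force: [-0.4, -0.0, -0.1]
gripper_width: -0.002
```

```bash
python3 - <<'E'
from h import *
c=snap('wrist','w1'); print(sense()['position'],sense()['ee_rot'],sense()['wrist_force'])
P=[(493.7,225,112),(493.7,225,62),(615.4,173.7,17)]; print(proj(c,P)); print(ray(c,[[320,200]]))
E
```

```text
[493.63562076 225.67855124 231.21117046] [ 1.65416820e-01  9.86223719e-01  2.34014594e-05 -2.25686641e-04] [ 0.65612785  0.28635847 -1.15062979]
[[322.08467917 192.97840753]
 [322.22826002 179.28346903]
 [316.13410767 261.59947184]]
(array([414.45603468, 253.30986769, 375.02620225]), array([[ 0.30627841, -0.11676335, -0.94482989]]))
```

View pics/w1.png

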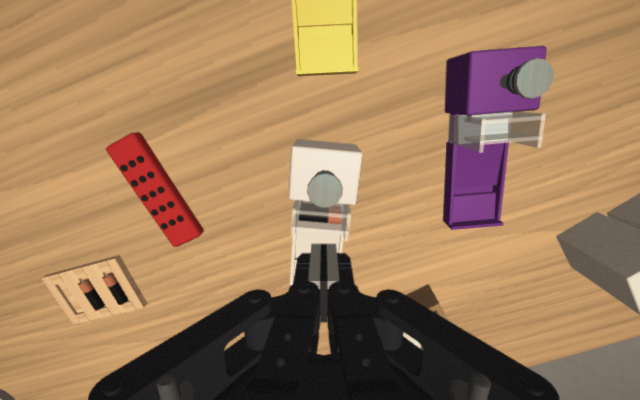

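The plunger head is at (325,190), within about 3 px of the prediction (322,193), so the alignment is good enough. Next I descend and feel for it.

>>> {"op": "carry_out", "data": {
  "rows": [
    [0,0,1.5,0,0,0,1],
    [0,0,2,0,0,0,1],
    [0,0,2,0,0,0,1],
    [0,0,2,0,0,0,1],
    [0,0,1.5,0,0,0,1],
    [0,0,1,0,0,0,1],
    [0,0,0.4,0,0,0,1],
    [0,0,0,0,0,0,1]
  ]
}}

```text
t: 2.95
position: [494.3, 225.2, 127.4]
ee_rot: [0.166, 0.986, 0.0, 0.0]
wrist_force: [0.7, -0.0, 0.2]
gripper_width: -0.002
```

>>> {"op": "carry_out", "data": {
  "rows": [
    [0,0,0.2,0,0,0,1],
    [0,0,0.2,0,0,0,1],
    [0,0,0,0,0,0,1]
  ]
}}

```text
t: 3.32
position: [494.2, 225.1, 123.3]
ee_rot: [0.166, 0.986, 0.0, 0.0]
wrist_force: [0.4, -0.2, 0.6]
gripper_width: 0.003
```

>>> {"op": "carry_out", "data": {
  "rows": [
    [0,0,0.2,0,0,0,1],
    [0,0,0.2,0,0,0,1],
    [0,0,0,0,0,0,1]
  ]
}}

```text
t: 3.7
position: [494.2, 225.1, 119.1]
ee_rot: [0.166, 0.986, -0.0, -0.0]
wrist_force: [0.1, -0.1, 1.2]
gripper_width: 0.0
```

>>> {"op": "carry_out", "data": {
  "rows": [
    [0,0,0.2,0,0,0,1],
    [0,0,0.2,0,0,0,1],
    [0,0,0,0,0,0,1]
  ]
}}

```text
t: 4.08
position: [494.2, 225.1, 115.2]
ee_rot: [0.166, 0.986, 0.0, -0.0]
wrist_force: [-1.0, 0.2, 0.4]
gripper_width: -0.001
```

>>> {"op": "carry_out", "data": {
  "rows": [
    [0,0,0.2,0,0,0,1],
    [0,0,0.1,0,0,0,1],
    [0,0,0,0,0,0,1]
  ]
}}

```text
t: 4.45
position: [494.3, 225.1, 112.6]
ee_rot: [0.166, 0.986, 0.0, 0.0]
wrist_force: [-0.9, 0.5, 5.3]
gripper_width: -0.001
```

>>> {"op": "carry_out", "data": {
  "rows": [
    [0,0,0.2,0,0,0,1],
    [0,0,0.1,0,0,0,1],
    [0,0,0,0,0,0,1]
  ]
}}

```text
t: 4.82
position: [494.4, 225.1, 109.6]
ee_rot: [0.166, 0.986, 0.0, 0.0]
wrist_force: [-1.0, 0.6, 4.4]
gripper_width: 0.002
```

>>> {"op": "carry_out", "data": {
  "rows": [
    [0,0,0.2,0,0,0,1],
    [0,0,0.1,0,0,0,1],
    [0,0,0,0,0,0,1]
  ]
}}

```text
t: 5.2
position: [494.3, 225.1, 106.4]
ee_rot: [0.166, 0.986, 0.0, 0.0]
wrist_force: [-0.2, -0.7, 4.5]
gripper_width: -0.003
```

>>> {"op": "carry_out", "data": {
  "rows": [
    [0,0,0.2,0,0,0,1],
    [0,0,0.1,0,0,0,1],
    [0,0,0,0,0,0,1]
  ]
}}

```text
t: 5.58
position: [494.3, 225.2, 103.4]
ee_rot: [0.166, 0.986, 0.0, 0.0]
wrist_force: [-1.2, -1.5, 4.1]
gripper_width: -0.002
```

>>> {"op": "carry_out", "data": {
  "rows": [
    [0,0,0.2,0,0,0,1],
    [0,0,0.2,0,0,0,1],
    [0,0,0.2,0,0,0,1],
    [0,0,0,0,0,0,1]
  ]
}}

```text
t: 6.08
position: [494.3, 225.1, 97.4]
ee_rot: [0.166, 0.986, 0.0, 0.0]
wrist_force: [-2.4, -0.7, 5.8]
gripper_width: -0.002
```

>>> {"op": "carry_out", "data": {
  "rows": [
    [0,0,0.1,0,0,0,1],
    [0,0,0.05,0,0,0,1],
    [0,0,0,0,0,0,1]
  ]
}}

```text
t: 6.45
position: [494.3, 225.2, 96.0]
ee_rot: [0.166, 0.986, 0.0, 0.0]
wrist_force: [-0.4, -0.0, 6.2]
gripper_width: 0.001
```

>>> {"op": "carry_out", "data": {
  "rows": [
    [0,0,0.05,0,0,0,1],
    [0,0,0,0,0,0,1]
  ]
}}

```text
t: 6.7
position: [494.4, 225.2, 95.5]
ee_rot: [0.166, 0.986, 0.0, 0.0]
wrist_force: [-0.3, 0.0, 6.6]
gripper_width: -0.004
```

>>> {"op": "carry_out", "data": {
  "rows": [
    [0,0,0.05,0,0,0,1],
    [0,0,0,0,0,0,1]
  ]
}}

```text
t: 6.95
position: [494.3, 225.1, 95.0]
ee_rot: [0.166, 0.986, 0.0, 0.0]
wrist_force: [-0.2, -0.8, 7.0]
gripper_width: 0.001
```

>>> {"op": "carry_out", "data": {
  "rows": [
    [0,0,0.05,0,0,0,1],
    [0,0,0,0,0,0,1]
  ]
}}

```text
t: 7.2
position: [494.4, 225.2, 94.7]
ee_rot: [0.166, 0.986, 0.0, 0.0]
wrist_force: [-1.8, -1.3, 8.4]
gripper_width: 0.002
```

>>> {"op": "carry_out", "data": {
  "rows": [
    [0,0,0.05,0,0,0,1],
    [0,0,0,0,0,0,1]
  ]
}}

```text
t: 7.45
position: [494.4, 225.2, 94.4]
ee_rot: [0.166, 0.986, 0.0, 0.0]
wrist_force: [-1.7, -0.6, 11.7]
gripper_width: 0.001
```

>>> {"op": "carry_out", "data": {
  "rows": [
    [0,0,0.05,0,0,0,1],
    [0,0,0,0,0,0,1],
    [0,0,0,0,0,0,1],
    [0,0,0,0,0,0,1]
  ]
}}

```text
t: 7.95
position: [494.5, 225.2, 94.1]
ee_rot: [0.166, 0.986, 0.0, 0.001]
wrist_force: [-2.0, -1.4, 13.8]
gripper_width: 0.003
```

>>> {"op": "carry_out", "data": {
  "rows": [
    [0,0,-0.3,0,0,0,1],
    [0,0,-0.7,0,0,0,1],
    [0,0,-1,0,0,0,1],
    [0,0,-1.5,0,0,0,1],
    [0,0,-2,0,0,0,1],
    [0,0,-3,0,0,0,1],
    [0,0,-2.5,0,0,0,1],
    [0,0,0,0,0,0,0.9],
    [0,0,0,0,0,0,0.7],
    [0,0,0,0,0,0,0.6]
  ]
}}

```text
t: 9.2
position: [493.9, 225.0, 202.5]
ee_rot: [0.166, 0.986, -0.0, -0.001]
wrist_force: [-0.5, -0.3, -0.1]
gripper_width: 0.401
```

```bash
python3 - <<'E'
from h import *
s=snap('scene','s1');d=snap('side','d1')
w=sense();print(w['position'],w['gripper_width'],w['joint_pos'])
def cr(i,x,y,w,h): return cv2.resize(i['pixels'][y:y+h,x:x+w,::-1],(400,300),interpolation=cv2.INTER_CUBIC)
cv2.imwrite('pics/c2.png',np.hstack([cr(s,305,150,120,90),cr(d,265,140,120,90)]))
print(proj(s,[(615.4,173.7,17)]),proj(d,[(615.4,173.7,17)]))
E
```

```text
[494.01593704 225.03540793 202.62417742] 0.40139779330682723 [ 3.05703683e-01  4.08164512e-01  1.79428437e+00  9.97721891e-05
  9.40421596e-01 -9.32309831e-01]
[[363.81299472 219.39003494]] [[349.72339129 186.04157295]]
```

View pics/c2.png

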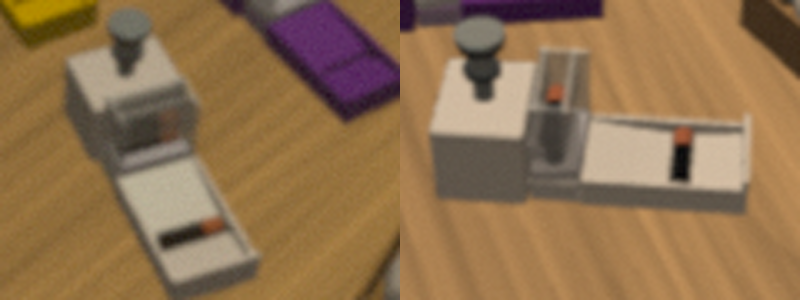

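One cell lies in the trough, copper end at about (372,218) in the scene view, and the plunger is back up. Next I'll work out the cell's position.

```bash
python3 - <<'E'
from h import *
s=load('s1');d=load('d1')
a=onz(s,np.array([(160,241),(224,225),(191,234)])*.3+[305,150],19);print(a,np.linalg.norm(a[0]-a[1]),np.degrees(np.arctan2(*(a[1]-a[0])[[1,0]])))
b=onz(d,np.array([(684,129),(681,180)])*.3+[145,140],20);print(b)
E
```

```text
[[603.35420744 146.47090612  19.        ]
 [627.1408329  191.8266738   19.        ]
 [615.26639188 167.78373576  19.        ]] 51.21473628569253 62.32544149351549
[[624.17963428 193.41916644  20.        ]
 [603.77276824 146.91366358  20.        ]]
```

>>> {"op": "carry_out", "data": {
  "rows": [
    [-4.4,-0.43,0,0,0,0,0.6],
    [-4.4,-0.43,0,0,0,0,0.6],
    [-4.4,-0.44,0,0,0,0.1635,0.6],
    [0,0,0,0,0,0.1635,0.6],
    [0,0,0,0,0,0.1635,0.6],
    [0,0,0,0,0,0.1635,0.6],
    [0,0,0,0,0,0.1635,0.6],
    [0,0,0,0,0,0.1635,0.6],
    [0,0,0,0,0,0.1635,0.6],
    [0,0,0,0,0,0.1635,0.6],
    [0,0,0,0,0,0.1635,0.6],
    [0,0,0,0,0,0.1635,0.6]
  ]
}}

```text
t: 10.8
position: [614.6, 169.6, 202.7]
ee_rot: [0.834, 0.552, -0.0, -0.0]
wrist_force: [0.3, -0.7, 0.2]
gripper_width: 0.397
```

>>> {"op": "carry_out", "data": {
  "rows": [
    [0,0,3,0,0,0,0.6],
    [0,0,3,0,0,0,0.6],
    [0,0,0,0,0,0,0.6],
    [0,0,0,0,0,0,0.6]
  ]
}}

```text
t: 11.3
position: [615.2, 169.8, 144.1]
ee_rot: [0.833, 0.554, 0.0, 0.0]
wrist_force: [0.2, -0.1, 0.1]
gripper_width: 0.401
```

```bash
python3 - <<'E'
from h import *
c=snap('wrist','w2'); w=sense();print(w['position'],w['ee_rot'])
from scipy.spatial.transform import Rotation as R
r=R.from_quat(w['ee_rot']).as_matrix();print(r.round(3))
print(proj(c,[(614.5,169.5,17),(614.5,169.5,24)]))
E
```

```text
[615.28477055 169.8038136  144.42471553] [8.32652584e-01 5.53795171e-01 7.11610579e-04 2.76786055e-04]
[[ 0.387  0.922  0.001]
 [ 0.922 -0.387  0.   ]
 [ 0.001  0.001 -1.   ]]
[[323.24382353 191.00239285]
 [323.24282605 193.19239891]]
```

View pics/w2.png

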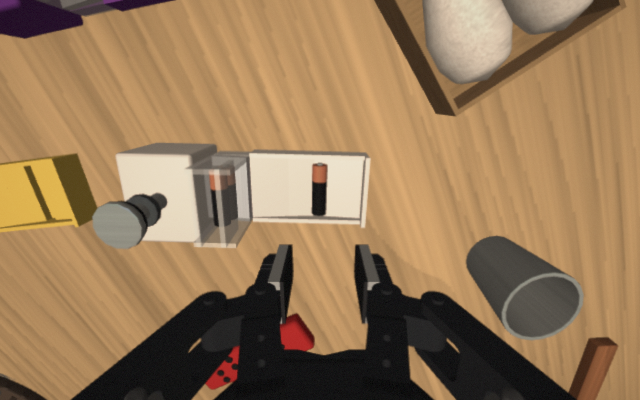

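The cell's ends are at (320,163) and (319,215), squared up with the image.

```bash
python3 - <<'E'
from h import *
c=load('w2')
a=onz(c,[(320,163),(319,215)],22);print(a,a.mean(0),np.linalg.norm(a[1]-a[0]))
p=np.array([(250,150),(368,153),(365,226),(250,220)],float);print(onz(c,p,22))
k=c['pixels'][150:225,255:362].astype(int);m=(k.sum(2)<150)|((k[...,0]-k[...,2])>70);y,x=np.nonzero(cv2.morphologyEx(m.astype(np.uint8),cv2.MORPH_OPEN,np.ones((5,5))))
q=np.c_[x+255,y+150];r=cv2.minAreaRect(q.astype(np.float32));print(r,onz(c,[r[0]],20))
E
```

```text
[[622.81797537 197.22240553  22.        ]
 [601.6932677  149.6935619   22.        ]] [612.25562154 173.45798372  22.        ] 52.01196257208714
[[568.32020557 233.16984777  22.        ]
 [667.14348749 188.8429645   22.        ]
 [639.50272573 121.0456486   22.        ]
 [536.31026447 171.16214581  22.        ]]
((301.01043701171875, 206.40371704101562), (41.47721862792969, 90.64458465576172), 46.005088806152344) [[588.57964978 164.1580489   20.        ]]
```

>>> {"op": "carry_out", "data": {
  "rows": [
    [0.11,-0.25,2,0,0,0,0.6],
    [0,0,3,0,0,0,0.6],
    [0,0,3,0,0,0,0.6],
    [0,0,2.5,0,0,0,0.6],
    [0,0,1,0,0,0,0.6],
    [0,0,0.5,0,0,0,0.6],
    [0,0,0,0,0,0,0.6],
    [0,0,0,0,0,0,0.6]
  ],
  "newtons": 25
}}

```text
t: 12.35
position: [613.3, 171.8, 24.2]
ee_rot: [0.833, 0.554, 0.001, 0.0]
wrist_force: [0.1, 0.1, -0.1]
gripper_width: 0.399
```

>>> {"op": "carry_out", "data": {
  "rows": [
    [0,0,0.2,0,0,0,0.6],
    [0,0,0.2,0,0,0,0.6],
    [0,0,0.1,0,0,0,0.6],
    [0,0,0,0,0,0,0.6]
  ]
}}

```text
t: 12.85
position: [612.8, 171.7, 18.2]
ee_rot: [0.833, 0.554, -0.0, -0.0]
wrist_force: [-0.2, 0.5, -0.1]
gripper_width: 0.403
```

>>> {"op": "carry_out", "data": {
  "rows": [
    [0,0,0.1,0,0,0,0.6],
    [0,0,0.1,0,0,0,0.65],
    [0,0,0,0,0,0,0.7],
    [0,0,0,0,0,0,0.75],
    [0,0,0,0,0,0,0.78],
    [0,0,0,0,0,0,0.8]
  ]
}}

```text
t: 13.6
position: [612.8, 171.7, 16.3]
ee_rot: [0.833, 0.554, -0.0, -0.0]
wrist_force: [-0.3, 0.2, -0.0]
gripper_width: 0.2
```

>>> {"op": "carry_out", "data": {
  "rows": [
    [0,0,0,0,0,0,0.85],
    [0,0,0,0,0,0,0.9],
    [0,0,0,0,0,0,1],
    [0,0,0,0,0,0,1],
    [0,0,0,0,0,0,1]
  ]
}}

```text
t: 14.22
position: [611.9, 172.0, 16.3]
ee_rot: [0.833, 0.554, -0.001, -0.001]
wrist_force: [-5.4, 1.5, 3.1]
gripper_width: 0.157
```

The width of 13.3 mm against the 14.5 mm diameter, with an upward push on the tool, suggests the grip is above the cell's centre. I'll open slightly, shift and go lower.

>>> {"op": "carry_out", "data": {
  "rows": [
    [0,0,0,0,0,0,0.75],
    [0,0,0,0,0,0,0.72],
    [0,-0.15,0,0,0,0,0.72],
    [0,0,0.1,0,0,0,0.72],
    [0,0,0.05,0,0,0,0.72],
    [0,0,0,0,0,0,0.72]
  ]
}}

```text
t: 14.98
position: [611.5, 172.2, 14.7]
ee_rot: [0.833, 0.554, 0.0, -0.0]
wrist_force: [0.2, -0.7, -0.1]
gripper_width: 0.282
```

>>> {"op": "carry_out", "data": {
  "rows": [
    [0,0,0.05,0,0,0,0.72],
    [0,0,0,0,0,0,0.75],
    [0,0,0,0,0,0,0.78],
    [0,0,0,0,0,0,0.8]
  ]
}}

```text
t: 15.48
position: [611.5, 172.3, 14.3]
ee_rot: [0.833, 0.554, 0.0, -0.0]
wrist_force: [-0.6, 0.1, -0.6]
gripper_width: 0.202
```

>>> {"op": "carry_out", "data": {
  "rows": [
    [0,0,0,0,0,0,0.85],
    [0,0,0,0,0,0,0.9],
    [0,0,0,0,0,0,1],
    [0,0,0,0,0,0,1],
    [0,0,0,0,0,0,1]
  ]
}}

```text
t: 16.1
position: [611.6, 172.3, 14.4]
ee_rot: [0.833, 0.554, 0.0, 0.0]
wrist_force: [1.6, -0.8, 1.4]
gripper_width: 0.158
```

>>> {"op": "carry_out", "data": {
  "rows": [
    [0,0,-0.2,0,0,0,1],
    [0,0,-0.5,0,0,0,1],
    [0,0,-1,0,0,0,1],
    [0,0,-1.5,0,0,0,1],
    [0,0,-2,0,0,0,1],
    [0,0,-2,0,0,0,1],
    [0,0,-2,0,0,0,1],
    [0,0,0,0,0,0,1]
  ]
}}

```text
t: 17.1
position: [612.2, 172.4, 108.5]
ee_rot: [0.833, 0.554, 0.002, 0.001]
wrist_force: [-0.4, 1.5, 0.4]
gripper_width: 0.155
```

```bash
python3 - <<'E'
from h import *
c=snap('wrist','w3');s=snap('scene','s3');d=snap('side','d3');w=sense();print(w['position'],w['gripper_width'],w['joint_pos'].round(3))
p=w['position']+[0,0,2]
a=proj(s,[p])[0];b=proj(d,[p])[0];print(a,b)
def cr(i,x,y,w,h): x=int(x-w/2);y=int(y-h/2);print(x,y);return cv2.resize(i['pixels'][y:y+h,x:x+w,::-1],(400,300),interpolation=cv2.INTER_CUBIC)
cv2.imwrite('pics/c3.png',np.vstack([np.hstack([cr(s,*a,120,90),cr(d,*b,120,90)]),np.hstack([cr(c,320,260,200,150),cr(d,320,175,120,90)])]))
E
```

```text
[611.16630679 172.21741181 105.91832832] 0.15002188781281073 [0.171 0.644 1.651 0.    0.847 0.568]
[365.97361841 194.8640509 ] [349.76700153 154.92320209]
305 149
289 109
220 185
260 130
```

View pics/c3.png

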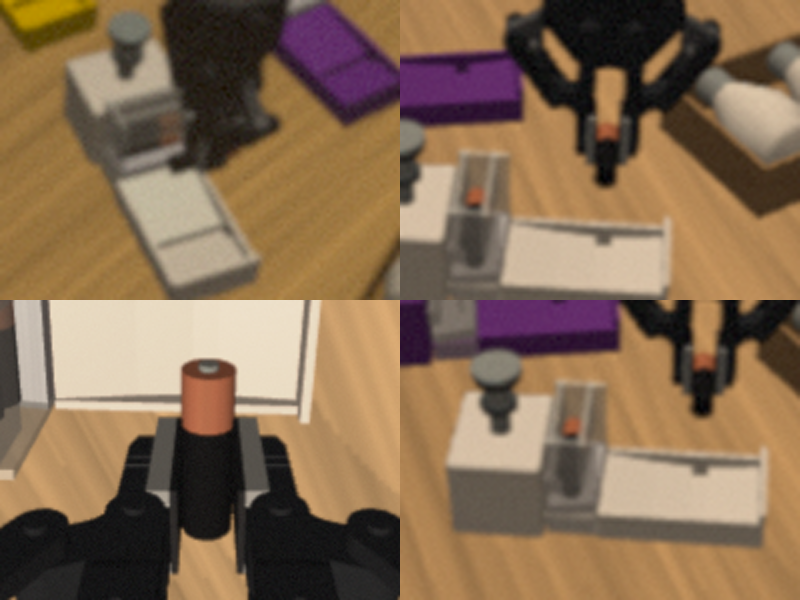

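The cell is held between the pads, copper end forward. The catch tray's trough is empty and the two other cells are still in the magazine. I'll triangulate the cell's ends in the tool frame.

```bash
cat >> h.py <<'E'
def tri(c1,p1,c2,p2):
    o1,r1=ray(c1,[p1]);o2,r2=ray(c2,[p2]);t=np.linalg.lstsq(np.c_[r1[0],-r2[0]],o2-o1,rcond=None)[0]
    a=o1+t[0]*r1[0];b=o2+t[1]*r2[0];return (a+b)/2,np.linalg.norm(a-b)
E
python3 - <<'E'
from h import *
from scipy.spatial.transform import Rotation as R
c=load('w3');d=load('d3');w=sense();r=R.from_quat(w['ee_rot']).as_matrix();p=w['position']
E=[]
for a,b in (((324,218.5),(350.5,147)),((322.5,300),(350.5,163.6))):
    x,g=tri(c,a,d,b);E.append(r.T@(x-p));print(x,g,'tool',E[-1])
print(np.linalg.norm(E[0]-E[1]),(E[0]+E[1])/2)
f=lambda q:proj(c,[p+r@np.array(q)])[0]
for q in ((25,0,-2),(-25,0,-2),(25,0,-9),(-25,0,-9),(-25,0,5),(25,0,5),(11,7,0),(-11,7,0)): print(q,f(q),proj(d,[p+r@np.array(q)])[0])
E
```

```text
[621.56372545 194.84137631 109.82980355] 0.19207665459648834 tool [24.88363833  0.83853096 -3.91805214]
[601.07405749 145.41839165 108.05101316] 2.159755073364062 tool [-28.61743507   1.05402751  -2.1262074 ]
53.531504747150954 [-1.86689837  0.94627923 -3.02212977]
(25, 0, -2) [322.59879372 216.92140814] [350.02805432 147.66945474]
(-25, 0, -2) [322.5463284  294.83773663] [349.49386627 162.48528855]
(25, 0, -9) [322.60840518 222.10692916] [350.15559172 145.03520566]
(-25, 0, -9) [322.5531522 302.5678452] [349.62534139 159.82063467]
(-25, 0, 5) [322.54003287 287.66923075] [349.36360001 165.12040923]
(25, 0, 5) [322.58997567 212.15739328] [349.90161124 150.27605944]
(11, 7, 0) [335.0962671  238.74865272] [353.15806612 152.57325683]
(-11, 7, 0) [334.53397502 272.66187725] [352.98305011 159.09869844]
```

>>> {"op": "carry_out", "data": {
  "rows": [
    [0,0,-2,0,0,0,1],
    [0,0,-3,0,0,0,1],
    [-4.72,1.31,0,0,0,0,1],
    [-4.72,1.31,0,0,0,0,1],
    [-4.72,1.31,0,0,0,0,1],
    [-4.72,1.31,0,0,0,0,1],
    [-4.72,1.31,0,0,0,0,1],
    [-4.72,1.31,0,0,0,0,1],
    [-4.72,1.31,0,0,0,0,1],
    [-4.72,1.31,0,0,0,0,1]
  ]
}}

```text
t: 18.5
position: [561.5, -218.0, 155.4]
ee_rot: [0.833, 0.554, -0.0, -0.001]
wrist_force: [1.3, 0.4, -0.4]
gripper_width: 0.152
```

>>> {"op": "carry_out", "data": {
  "rows": [
    [0,0,0,0,0,0.177,1],
    [0,0,0,0,0,0.177,1],
    [0,0,0,0,0,0.177,1],
    [0,0,0,0,0,0.177,1],
    [0,0,0,0,0,0.177,1],
    [0,0,0,0,0,0.177,1],
    [0,0,0,0,0,0.177,1],
    [0,0,0,0,0,0,1],
    [0,0,0,0,0,0,1]
  ]
}}

```text
t: 19.62
position: [562.0, -216.4, 155.8]
ee_rot: [1.0, -0.031, -0.0, -0.0]
wrist_force: [-0.5, 0.4, -0.3]
gripper_width: 0.156
```

```bash
python3 - <<'E'
from h import *
c=snap('wrist','w4'); w=sense();print(w['position'],w['ee_rot'],w['gripper_width'])
np.savez('pics/st4.npz',p=w['position'],q=w['ee_rot'])
t=np.array([563,-174.3,0]);x=np.array([.998,-.066,0]);y=np.array([.066,.998,0])
P=[t+a*x+b*y+[0,0,11] for a,b in ((-45,-65),(45,-65),(45,65),(-45,65),(-29,-42),(29,-42),(0,-42))];print(proj(c,P).round(1))
cv2.imwrite('pics/c4.png',cv2.resize(c['pixels'][90:350,160:480,::-1],(800,650))[:600])
E
```

```text
[ 562.02110905 -216.4257083   155.92863376] [ 9.99519347e-01 -3.09995128e-02 -2.63478946e-04 -1.87213294e-04] 0.15637494252210668
[[344.8 225.8]
 [347.6 142.2]
 [216.  141.6]
 [225.3 225. ]
 [323.7 212. ]
 [324.1 158.1]
 [323.9 185.9]]
```

View pics/c4.png

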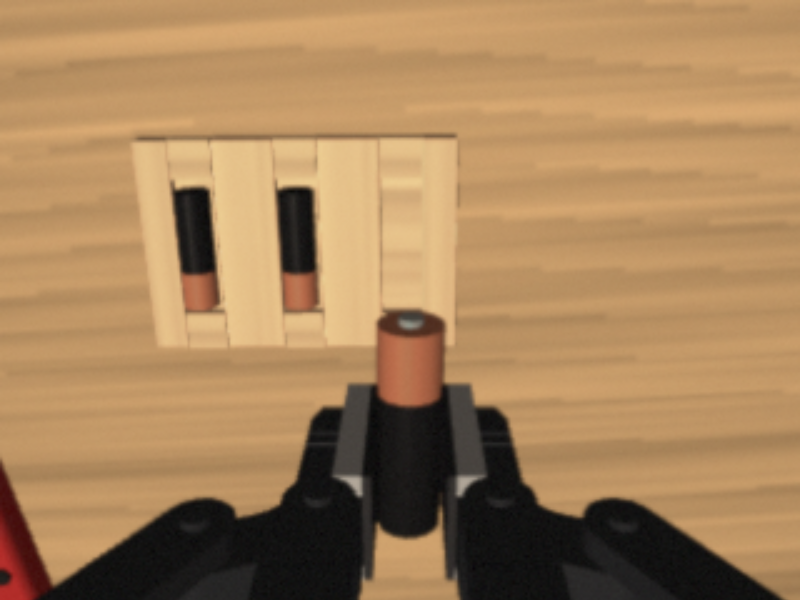

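The tray corners are at (213.6,145.2), (342.8,144), (342,228) and (222.8,228.8) in full-frame pixels, about 3 px from the prediction. I'll recompute the groove from these.

```bash
python3 - <<'E'
from h import *
from scipy.spatial.transform import Rotation as R
c=load('w4');st=np.load('pics/st4.npz');r=R.from_quat(st['q']).as_matrix()
F=lambda p:np.array(p)/2.5+[160,90]
q=onz(c,F([(134,138),(457,135),(455,345),(157,347)]),11);print(q,q.mean(0));print(np.linalg.norm(np.diff(np.vstack([q,q[:1]]),axis=0),axis=1))
e=np.diff(q,axis=0);print('yaw top',np.degrees(np.arctan2(e[0,0],-e[0,1])),np.degrees(np.arctan2(e[2,0],-e[2,1])), 'tool x yaw',np.degrees(np.arctan2(r[1,0],r[0,0])))
k=onz(c,F([(297,187),(300,308)]),17);print('midcell',k,k.mean(0))
k=onz(c,F([(192,187),(201,308)]),17);print('cell42',k.mean(0))
g=onz(c,F([(381,190),(423,190),(382,300),(424,300)]),11);print('groove',g,g.mean(0))
E
```

```text
[[ 608.82246418 -109.36478366   11.        ]
 [ 602.11538313 -237.3615043    11.        ]
 [ 511.39863316 -233.01728029   11.        ]
 [ 518.04848112 -102.90518561   11.        ]] [ 560.0962404  -170.66218847   11.        ]
[128.17232709  90.82070804 130.28191609  91.00352963]
yaw top -2.999579107038116 177.07423817716685 tool x yaw -3.552846355064665
midcell [[ 586.36191733 -173.02199795   17.        ]
 [ 534.99477127 -168.63790489   17.        ]] [ 560.6783443  -170.82995142   17.        ]
cell42 [ 563.18089039 -129.20990659   17.        ]
groove [[ 581.82675433 -205.81950427   11.        ]
 [ 580.81222791 -222.77688566   11.        ]
 [ 534.23279128 -202.80944605   11.        ]
 [ 533.17024483 -220.65728964   11.        ]] [ 557.51050459 -213.0157814    11.        ]
```

>>> {"op": "carry_out", "data": {
  "rows": [
    [-0.44,-0.35,2,0,0,0,1],
    [0,0,3,0,0,0,1],
    [0,0,3,0,0,0,1],
    [0,0,3,0,0,0,1],
    [0,0,1.5,0,0,0,1],
    [0,0,0.5,0,0,0,1],
    [0,0,0,0,0,0,1],
    [0,0,0,0,0,0,1]
  ]
}}

```text
t: 20.68
position: [558.4, -212.9, 27.2]
ee_rot: [0.999, -0.032, 0.001, 0.0]
wrist_force: [-0.3, -0.4, -1.7]
gripper_width: 0.155
```

```bash
python3 - <<'E'
from h import *
c=snap('wrist','w5');s=snap('scene','s5');d=snap('side','d5');w=sense();print(w['position'],w['wrist_force'],w['gripper_width'])
def cr(i,x,y,w,h): return cv2.resize(i['pixels'][y:y+h,x:x+w,::-1],(400,300),interpolation=cv2.INTER_CUBIC)
cv2.imwrite('pics/c5.png',np.vstack([np.hstack([cr(s,190,255,120,90),cr(d,340,282,120,90)]),np.hstack([cr(c,160,90,320,240),cr(c,240,180,160,120)])]))
E
```

```text
[ 558.21923389 -212.79850647   26.95175784] [-0.1638395   0.49176503 -0.65054001] 0.1518992904535525
```

View pics/c5.png

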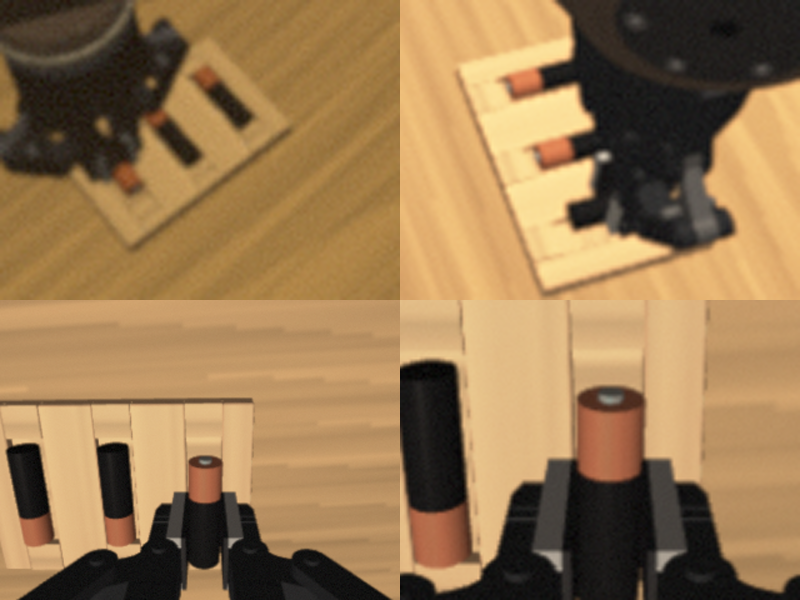

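The held cell lines up with the groove: cell centre at about column 611 of the zoomed crop, groove centre at about 609. I'll check the position along the groove using the tray's far edge.

```bash
python3 - <<'E'
from h import *
from scipy.spatial.transform import Rotation as R
c=load('w5');w=sense();r=R.from_quat(w['ee_rot']).as_matrix();p=w['position']
T=lambda q:((q-p)@r)
print('far edge',T(onz(c,[(205*.8+160,90+102*.8)],11)))
print('groove edges',T(onz(c,[(240+172*.4,180+50*.4),(240+246*.4,180+50*.4)],11)), 'right tray edge',T(onz(c,[(240+304*.4,180+100*.4)],11)))
for x in (24,25.25,26): print(x,proj(c,[p+r@np.array([x,0,z]) for z in (-5.5,-2.6,.2)]).round(1))
print('tool x yaw',np.degrees(np.arctan2(r[1,0],r[0,0])))
E
```

```text
far edge [[44.78652909 -0.17796436 15.99674177]]
groove edges [[27.80564144 -9.0037173  15.97684571]
 [27.83410874  8.25950615 15.98239441]] right tray edge [[15.20547794 22.36238953 15.97420611]]
24 [[324.3 220.6]
 [324.3 218.4]
 [324.3 216.4]]
25.25 [[324.3 218.4]
 [324.3 216.2]
 [324.3 214.2]]
26 [[324.3 217. ]
 [324.3 214.9]
 [324.3 212.9]]
tool x yaw -3.7318225018190674
```

>>> {"op": "carry_out", "data": {
  "rows": [
    [0.08,-0.04,0.5,0,0,0,1],
    [0,0,0.4,0,0,0,1],
    [0,0,0.3,0,0,0,1],
    [0,0,0.15,0,0,0,1],
    [0,0,0,0,0,0,1],
    [0,0,0,0,0,0,1]
  ]
}}

```text
t: 21.58
position: [558.8, -212.4, 12.9]
ee_rot: [0.999, -0.033, 0.0, -0.0]
wrist_force: [-0.4, 0.2, -0.0]
gripper_width: 0.152
```

>>> {"op": "carry_out", "data": {
  "rows": [
    [0,0,0.05,0,0,0,1],
    [0,0,0,0,0,0,1]
  ]
}}

```text
t: 21.82
position: [558.8, -212.3, 12.3]
ee_rot: [0.999, -0.033, -0.0, -0.0]
wrist_force: [0.4, 0.2, -1.5]
gripper_width: 0.148
```

>>> {"op": "carry_out", "data": {
  "rows": [
    [0,0,0.05,0,0,0,1],
    [0,0,0,0,0,0,0.84],
    [0,0,0,0,0,0,0.82],
    [0,0,0,0,0,0,0.8],
    [0,0,0,0,0,0,0.77],
    [0,0,0,0,0,0,0.74],
    [0,0,0,0,0,0,0.74],
    [0,0,0,0,0,0,0.74]
  ]
}}

```text
t: 22.82
position: [558.8, -212.4, 11.8]
ee_rot: [0.999, -0.033, 0.0, -0.0]
wrist_force: [-0.7, -0.0, 0.3]
gripper_width: 0.264
```

>>> {"op": "carry_out", "data": {
  "rows": [
    [0,0,-0.5,0,0,0,0.74],
    [0,0,-1,0,0,0,0.74],
    [0,0,-2,0,0,0,0.74],
    [0,0,-4,0,0,0,0.74],
    [0,0,-5,0,0,0,0.74],
    [0,0,0,0,0,0,0.74],
    [0,0,0,0,0,0,0.74]
  ]
}}

```text
t: 23.7
position: [558.6, -212.2, 137.0]
ee_rot: [0.999, -0.033, 0.0, 0.0]
wrist_force: [-0.2, 0.2, -0.8]
gripper_width: 0.258
```

```bash
python3 - <<'E'
from h import *
c=snap('wrist','w6');s=snap('scene','s6');d=snap('side','d6');w=sense();print(w['position'],w['wrist_force'],w['gripper_width'])
def cr(i,x,y,w,h): return cv2.resize(i['pixels'][y:y+h,x:x+w,::-1],(400,300),interpolation=cv2.INTER_CUBIC)
cv2.imwrite('pics/c6.png',np.vstack([np.hstack([cr(d,265,140,120,90),cr(d,340,282,120,90)]),np.hstack([cr(s,190,255,120,90),cr(c,200,130,160,120)])]))
E
```

```text
[ 558.37519156 -212.16388789  135.79520355] [-0.66074235 -0.03815272 -0.59758335] 0.2566383813026898
```

View pics/c6.png

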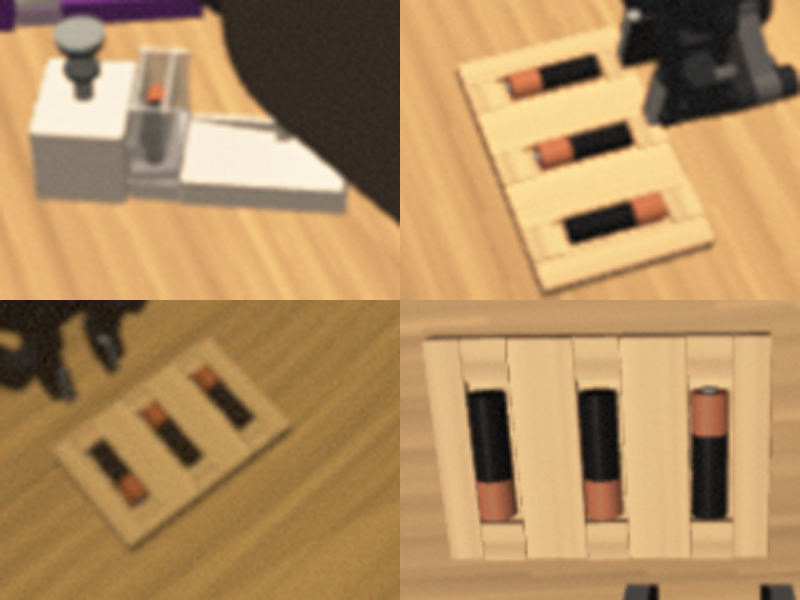

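The cell lies in the groove at about (709,388) to (709,520) in the wrist crop, level with its neighbours. A quick numeric check along the groove follows, then I hand in.

```bash
python3 - <<'E'
from h import *
c=load('w6');F=lambda p:np.array(p)*.4+[200-160,130-120]
e=onz(c,F([(709,334),(709,557)]),11);k=onz(c,F([(709,386),(709,520)]),16)
print('tray mid x',e[:,0].mean(),np.ptp(e[:,0]),'cell mid',k[:,0].mean(),np.ptp(k[:,0]))
E
```

```text
tray mid x 557.8109038548214 90.43531394511592 cell mid 557.8344864541017 53.592196770241344
```

```bash
python3 -c "
from bench import hand_in; print(hand_in())"
```

```text
the job is handed in; nothing more can be done
None
```

I pressed the plunger once onto its stop, and one cell rolled out into the catch tray. I laid that cell in the empty groove and handed the job in at about 24 s. The interface gives no verdict.

- **Plunger:** I felt the head at about 113–115 mm and the clear steepening near 94.7 mm. The highest force I read was about 14 N (limit 24 N), and the last picture shows the plunger back up.
- **First grasp:** the first close on the cell looked too high, with an upward push on the tool. I opened, shifted and went about 2 mm lower before lifting.
- **Placing:** in the last wrist picture the cell lies straight in the groove, level with the cells in the other two. Its centre is within about 0.1 mm of the tray's middle along the groove. The measured length came out about 3 mm too long, so that figure is only good to a millimetre or two.
- **Everything else:** the tray's other two cells look unmoved, and a cell is still visible in the magazine. I saw both remaining magazine cells earlier, after the stroke. The cup and remote were not remeasured at the end, but no move came near them.
- **Disagreement:** the wrist camera and the two fixed cameras differed by about 4 mm. I used the wrist camera, because the grasp had confirmed it.

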